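# Secure a tube carrier on the mixer with its hold-down screw

### The arm

A 6-joint arm with a two-finger parallel gripper is mounted at the origin on the work surface. World frame = base frame: x ahead of the robot, y to its left, z up, the work surface at z = 0. Lengths are in mm, angles in degrees, forces in N, time in s.
With the tool pointing down it reaches from about 350 to 850 mm from the base axis. Payload 8.1 kg.
Tool frame: the origin (TCP) lies midway between the tips of the shut fingers; the grasp point (between the pads) lies grip_depth behind it (grip_depth is the distance from the TCP to the grasp point, in mm); z points along the fingers, y is the line along which they close (so a half turn about z gives the same grasp; the last joint's range is limited). The gripper opens to 85 mm and grips with 20 to 120 N. Pads are 22 mm wide; open, the fingers measure 114 mm over their backs; the gripper's body (76 mm by 85 mm) begins 54 mm behind the grasp point. The pads swing forward as they close: fully open they stand 13 mm farther back than shut.
Start: joints at [59.794, 7.471, 85.268, -0, 87.261, -4.893], TCP at [256.52, 542.404, 231.292] pointing down, gripper open.
Joint ranges: [-169.43, 169.43], [-51.17, 129.36], [1.28, 143.12], [-76.62, 256.62], [0, 156.53], [-152.29, 152.29]. Speed limits (degrees/s): [136.94, 136.94, 159.86, 180, 180, 180].

### API

Orientations are given as [roll, pitch, yaw] about the fixed x, y, z axes, in that order (R = Rz(yaw) Ry(pitch) Rx(roll)).
In Python, from bench import sense, snapshot, hand_in, grip_depth gives the robot as it stands. The module is installed in compiled form; this text tells all that it offers.
- The arm moves only by the tool apply_moves, never from a script. Its argument "series" is text: rows parted by semicolons, each of 5 numbers parted by spaces: the shift along the tool's x, y, z each as a share of 0.3 m, from -1 to 1, then the turn about the tool's z as a share of 2 rad, from -1 to 1, then the gripper's target within -1 to 1 (shut at 1, half-way at 0, fully open at -1). In form: tx ty tz twist gripper; .... A call has 1 to 5 rows; each row shifts and turns the commanded pose from where the row before left it, along the tool's axes as they then stand; what a row does not reach is not made up. A row lasts 1/12 s, in which the tool goes at most 41.7 mm and 7.16 degrees, less where a joint would pass 70% of its speed; a pose out of reach is approached as far as the arm can. A call with a number of a shift or a turn outside -1 to 1 is refused whole. A call with a gripper value outside its range is refused whole. The fingers move at their own pace and stop on an object; "squeeze" is the grip in N (left out, the last holds). Time passes only in rows, so rows that do not move let the fingers close. It gives the time, the measured TCP pose, the force, the opening and the grip force at its end, in the units of the state.
- sense(): the state, without advancing time (a new reading comes with each control period).
- snapshot(name): name is "scene" or "top" or "wrist"; returns a dict with "frame" (480x640x3 uint8, blue, green, red), "depth" (480x640 float32, mm along the optical axis (not along the pixel's ray), 0 where there is no reading), "intrinsics" (3x3 intrinsics, pixels), "extrinsics" (4x4, takes a point from camera to world coordinates); the wrist camera has in their place "tool_from_camera" (4x4, takes a point from camera to tool coordinates, whose origin is the TCP and whose axes are the flange's). Camera axes: x right, y down, z forward; pixel columns grow to the right and rows downward; lengths in mm; the calibration is good to about 2 mm. The wrist camera is an equidistant fisheye: a pixel r from the principal point sees the ray r / f radians off the axis. A picture is of the moment at which its call begins: read the wrist's pose just before it.
- hand_in(): hands the job in; it is judged then, once.
The state is a dict: "time": time; "joint_pos": joint angles; "qd": joint speeds; "joint_efforts": joint torques, N m; "tool_pos": TCP position; "tcp_rot": TCP orientation; "ft_force": force on the tool from outside, world axes, zero at the start; "wrist_torque": the same for the moment, N m; "finger_gap": finger opening in mm; "grip_force": force on a finger pad.
Only numpy, scipy, OpenCV 4.12 (cv2) and the standard library are available. Lean on these libraries where they do the work, as an engineer would, in place of code of your own. Each camera call takes 0.05 s, during which the arm holds its last target. There are 200 camera calls.

### The job

Push the lidded tube carrier fully home against the back stop of the mixer platform. Then run the clamp screw down with its black knob until the rubber foot just touches the carrier's lid, give it a further quarter turn and no more, and let go; leave the other things on the bench where they are.

Things in the scene. Friction and masses are not known exactly. Their poses are not given: they have to be found in the camera images.
- mixer: Tube mixer, fixed: cream housing 270 x 200 mm, 52 mm high, with a flat aluminium platform on it (top 68 mm above the bench, 104 mm wide, from x = -125 to +90 mm). Origin: centre of the housing's underside, on the bench; x runs along the lane from its open front to the back stop, z up
- back_stop (a point): Middle of the stop plate's front face, where the lane on the platform ends, 15 mm above the platform (mixer x = +85 mm, y = 0). The plate is 30 mm high. Two side rails, 14 mm high, 68 mm apart inside, guide the carrier to it
- carrier: Lidded tube carrier: white frame with ten tubes under a flat aluminium lid, 140 long (x) x 64 wide x 75 mm high, about 0.45 kg. Origin: centre of its underside. Stands in the lane on the platform, 35 to 80 mm short of the stop, x along the mixer's x; home, its origin is at mixer x = +15 mm. Slides at a few newtons; its front end is free to push
- clamp_stand: Hold-down clamp, fixed on the mixer's rear: two steel columns, 102 mm behind the screw and 206 mm high, carry a grey arm over the lane with the upright clamp screw. Origin: on the screw's axis at bench level (mixer x = +15 mm, y = 0), axes as the mixer's. The arm lies 172 to 203 mm above the bench and ends in a 42 mm round boss about the screw
- screw_axis (a point): Point on the screw's axis, fixed to the stand, 234 mm above the bench: about mid-height of the black round knob on top of the screw. Knob 40 mm across, 24 mm high, its top 245 to 250 mm above the bench at the start, over 20 mm free below it. The arm is locked on its columns at a height that differs by up to 4.4 mm and is not measured; this point does not follow it
- foot_place (a point): Point on the screw's axis at the height of the carrier's lid, 143 mm above the bench. Above it, at the screw's lower end, hangs a round rubber foot, 52 mm across, that turns with the screw; at the start its face is 0.7 to 6 mm above this height
- clamp_knob (a joint): Angle of the clamp knob, rad; 0.4 to 1.2 at the start; grows clockwise seen from above, which lowers screw, knob and foot 6 mm a turn. It stays where left. Free it takes about 0.055 N m; once the foot bears on the lid the torque climbs by 0.10 to 0.16 N m a radian, the foot's force by about 10 N a radian (16 N at a quarter turn past touch)
- full_rack: bystander: white tube rack, 74 x 118 mm, 102 mm high with its yellow-capped tubes
- empty_rack: bystander: empty white tube rack, 74 x 140 mm, 64 mm high
- scanner: bystander: white hand-held reader lying flat, 160 mm long, 32 mm high
- label_roll: bystander: roll of labels, 72 mm across, 30 mm high, beside the mixer
- saline: bystander: white bottle, 56 mm across, 150 mm high
- jar: bystander: small jar, 32 mm across, 36 mm high, standing on the mixer's housing beside the platform
- tip_box: bystander: grey box with white lid, 124 x 84 mm, 66 mm high

How it is judged:
By the outcome, as a careful person would: the job done as asked, in the order asked, and still so for the second after the job is handed in, with the robot touching nothing.
It also fails if it takes over 72 s, if anything falls off the work surface, if the arm or the gripper's body presses on something with over 40 N, if the wrist force passes 120 N, or if a joint passes its speed limit or range.

## Working session

There is one attempt and no reset: what is moved stays moved. The work goes in short steps, Python scripts to look and compute and a tool call to move; the robot and the scene stay as the last step left them, time stands still between calls to the robot, and variables do not carry over. Pictures are saved under pics/ and viewed, at most 10 in all, crops included, and the job is handed in when it is done.

Besides the shell and the picture viewer there is one more tool, called after "Request:" as name(argument=value, ...) on one line, values as JSON. apply_moves: Moves the arm, as the interface text tells. Its arguments: {"type":"object","properties":{"series":{"type":"string"},"squeeze":{"type":"number"}},"required":["series"]}

```bash
mkdir -p pics
python3 - <<'E'
from bench import *
import cv2,numpy as np
print(sense(),grip_depth)
for n in("scene","top"):
    s=snapshot(n);cv2.imwrite(f"pics/{n}0.png",s["frame"]);np.savez(f"{n}0.npz",**s)
    print(s["intrinsics"],s["extrinsics"])
E
```

```text
{'time': 0.0, 'joint_pos': array([ 5.97920827e+01,  7.51493023e+00,  8.53300296e+01, -6.17460130e-04,
        8.72614076e+01, -4.89358261e+00]), 'qd': array([ 0.0024424 ,  0.05361321,  0.05816701,  0.04642791, -0.00723488,
       -0.01249026]), 'joint_efforts': array([ 6.74946314e-04, -5.69390774e+01, -5.00562286e+01, -1.03820410e-04,
        1.42108114e-02,  9.58626373e-06]), 'tool_pos': array([256.25901243, 541.91041841, 230.23909561]), 'tcp_rot': array([-1.79893968e+02, -8.45925097e-03,  1.54685688e+02]), 'ft_force': array([ 0.12229727,  0.07958259, -0.39066459]), 'wrist_torque': array([ 0.00470865,  0.02979854, -0.01918023]), 'grip_force': 0.0, 'finger_gap': 85.49281169830371} 18.700000000000003
[[471.90236076   0.         324.2186855 ]
 [  0.         471.90236076 238.47698099]
 [  0.           0.           1.        ]] [[ 6.61794585e-01  5.10576817e-01 -5.48943751e-01  1.21393725e+03]
 [ 7.49545585e-01 -4.64766373e-01  4.71352982e-01 -5.50282202e+02]
 [-1.44686910e-02 -7.23397216e-01 -6.90280468e-01  9.82622491e+02]
 [ 0.00000000e+00  0.00000000e+00  0.00000000e+00  1.00000000e+00]]
[[456.69945695   0.         313.63755283]
 [  0.         456.69945695 238.32105359]
 [  0.           0.           1.        ]] [[ 4.74790245e-02 -9.76434898e-01  2.10524661e-01  2.71974458e+02]
 [-9.98852029e-01 -4.50710102e-02  1.62242876e-02 -8.88428551e+00]
 [-6.35340147e-03 -2.11053299e-01 -9.77453907e-01  1.32661443e+03]
 [ 0.00000000e+00  0.00000000e+00  0.00000000e+00  1.00000000e+00]]
```

View pics/scene0.png

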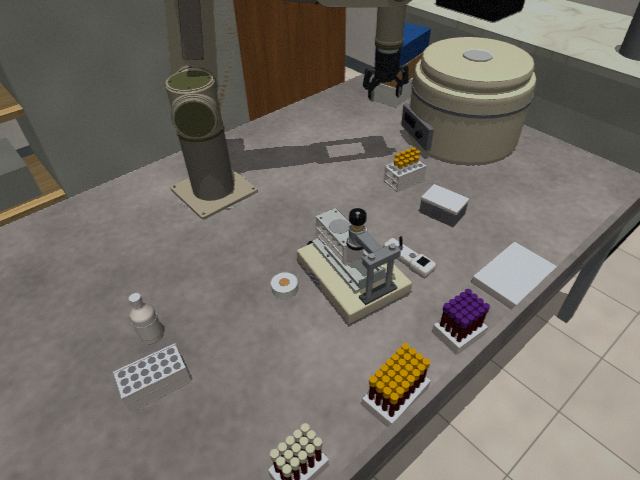

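View pics/top0.png

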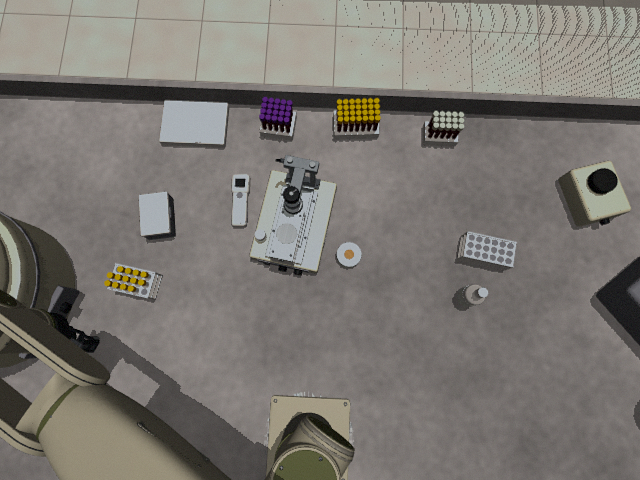

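The scene view shows the mixer at about (353,270). In the top view its open front faces the robot, with the front edge near (285,270), the knob at (291,193) and the stop and columns near (300,165). The jar is at (260,237).

```bash
cat > h.py <<'E'
import numpy as np,cv2
def cloud(s):
    K=s["intrinsics"];d=s["depth"].astype(float)
    v,u=np.mgrid[:480,:640]
    p=np.stack([(u-K[0,2])/K[0,0]*d,(v-K[1,2])/K[1,1]*d,d],-1)
    T=s["extrinsics"];w=p@T[:3,:3].T+T[:3,3]
    w[d<=0]=np.nan
    return w
E
python3 - <<'E'
from h import *
for n in("top","scene"):
    w=cloud(np.load(n+"0.npz"))
    box=(abs(w[...,0]-420)<180)&(abs(w[...,1]-40)<170)
    print(n)
    for lo,hi,l in((45,58,'housing'),(64,73,'platform'),(136,150,'lid'),(215,262,'knob'),(165,209,'arm')):
        m=box&(w[...,2]>lo)&(w[...,2]<hi);p=w[m]
        if len(p)<5: print(l,len(p));continue
        r=cv2.minAreaRect(p[:,:2].astype(np.float32))
        print(l,len(p),'med',np.median(p,0).round(1),'rect',np.round(r[0],1),np.round(r[1],1),round(r[2],1),'z95',np.percentile(p[:,2],[5,50,95]).round(1))
E
```

```text
top
housing 1478 med [522.5  29.7  52.3] rect [535.8  84.9] [202.5 158.3] 80.8 z95 [47.3 52.3 56.2]
platform 382 med [527.8  51.7  68.9] rect [540.3  99.1] [133.2 141.5] 80.0 z95 [64.9 68.9 72.4]
lid 1171 med [530.1  85.1 143.7] rect [534.8  84.7] [ 64.3 139.4] 80.0 z95 [139.7 143.7 147.6]
knob 35 med [597.   69.5 238.3] rect [597.3  69.6] [24.1  5.3] 89.7 z95 [227.3 238.3 248.7]
arm 38 med [596.8  70.9 193.4] rect [596.7  70.4] [ 6.  26.2] 0.9 z95 [178.2 193.4 201.1]
scene
housing 787 med [534.3   8.5  51.8] rect [524.2  11.6] [ 54.9 162.1] 79.3 z95 [47.8 51.8 55. ]
platform 240 med [531.4  39.7  68. ] rect [533.7  72.9] [131.3 104.4] 0.8 z95 [64.8 68.  72.2]
lid 700 med [525.5  78.  143.1] rect [534.5  84. ] [ 66.2 140.8] 80.9 z95 [140.  143.1 145.9]
knob 6 med [597.8  70.6 245.6] rect [597.6  73.6] [ 1.7 18.7] 4.1 z95 [243.4 245.6 246.8]
arm 5 med [596.7  65.3 197.1] rect [597.2  65.2] [ 1.7 13.2] 12.0 z95 [195.7 197.1 197.8]
```

Run:
```python
from h import *
for n in("top","scene"):
    s=np.load(n+"0.npz");w=cloud(s)
    a=np.radians(-9.7);d=np.array([np.cos(a),np.sin(a)]);q=np.array([-d[1],d[0]])
    rel=w[...,:2]-[534.7,84.4]; L=rel@d;Y=rel@q
    print(n)
    box=(abs(L-50)<230)&(abs(Y)<115)
    for lo,hi,l in((45,58,'housing'),(64,73,'platform'),(137,149,'lid'),(225,262,'knob'),(165,212,'arm'),(88,102,'stop')):
        m=box&(w[...,2]>lo)&(w[...,2]<hi)
        p=w[m]
        r=cv2.minAreaRect(p[:,:2].astype(np.float32))
        print(l,len(p),'rect',np.round(r[0],1),np.round(r[1],1),round(r[2],1),'L',np.percentile(L[m],[2,50,98]).round(1),'Y',np.percentile(Y[m],[2,50,98]).round(1),'z',np.percentile(p[:,2],[5,50,95]).round(1))
    m=box&(w[...,2]>240)&(w[...,2]<262);r=cv2.minEnclosingCircle(w[m][:,:2].astype(np.float32));print('knobtop',r,np.median(w[m],0))
```

```text
top
housing 2909 rect [596.   74.3] [201.2 280.6] 80.1 L [-66.8  64.  194.9] Y [-97.4 -52.4  97.8] z [47.6 52.4 56.5]
platform 770 rect [600.5  88.4] [133.1 263.9] 79.9 L [-55.7  68.4 181.5] Y [-50.8 -29.8  52.5] z [64.7 68.7 72.2]
lid 1194 rect [589.7  75.6] [ 69.1 250.6] 79.1 L [-66.6  -2.7  70.2] Y [-31.1  -0.1  31.1] z [139.7 143.7 147.5]
knob 240 rect [614.9  71.3] [40.6 39.4] 36.8 L [62.  79.3 99.2] Y [-18.8  -1.1  18.6] z [231.9 245.7 250.1]
arm 788 rect [674.7  80.1] [107.5 143.4] 65.3 L [ 62.6 170.  197.2] Y [-44.1  -1.1  55.2] z [183.4 196.7 205.6]
stop 138 rect [595.8  98.8] [128.6 251.5] 76.4 L [-67.7   5.3 178.6] Y [-36.7  30.1  90.2] z [ 88.3  92.5 100.9]
knobtop ((615.567138671875, 71.15315246582031), 21.052249908447266) [614.31378883  70.45252063 246.18684741]
scene
housing 2200 rect [596.7  72.3] [200.7 283.8] 80.3 L [-56.2 125.7 201.7] Y [-99.1 -65.2  91.8] z [47.6 51.7 55.4]
platform 789 rect [604.5  71.5] [105.8 260.4] 80.2 L [-49.7  91.6 190.1] Y [-52.1 -33.8  41.6] z [64.8 68.2 72.2]
lid 772 rect [594.9  70.7] [ 72.5 264.1] 80.7 L [-64.8  -2.4 191.1] Y [-33.8  -7.9  29.9] z [139.7 143.2 146.5]
knob 253 rect [617.4  68. ] [40.1 41.5] 13.2 L [ 65.8  89.7 103.3] Y [-20.5  -5.1  16.8] z [227.8 244.3 247.6]
arm 1133 rect [678.4  77.4] [107.4 143.5] 65.0 L [ 77.  175.2 199.8] Y [-45.8  -5.7  58.4] z [178.6 195.6 205.9]
stop 247 rect [601.6  99.2] [124.6 260.7] 78.4 L [-63.5 153.8 191.9] Y [-38.8 -11.2  37. ] z [ 89.1  96.1 101.4]
knobtop ((614.898193359375, 67.91864013671875), 23.066951751708984) [618.58262535  67.68382355 245.79877784]
```

Run:
```python
import numpy as np,cv2
a=np.load("top0.npz")["frame"][140:285,230:350];b=np.load("scene0.npz")["frame"][190:330,280:430]
A=cv2.resize(a,(480,580),interpolation=2)[:, :400];B=cv2.resize(b,(400,373),interpolation=2)
o=np.zeros((580,800,3),np.uint8);o[:,:400]=A;o[:373,400:]=B
cv2.imwrite("pics/crop.png",o)
```

```text
(no output)
```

View pics/crop.png

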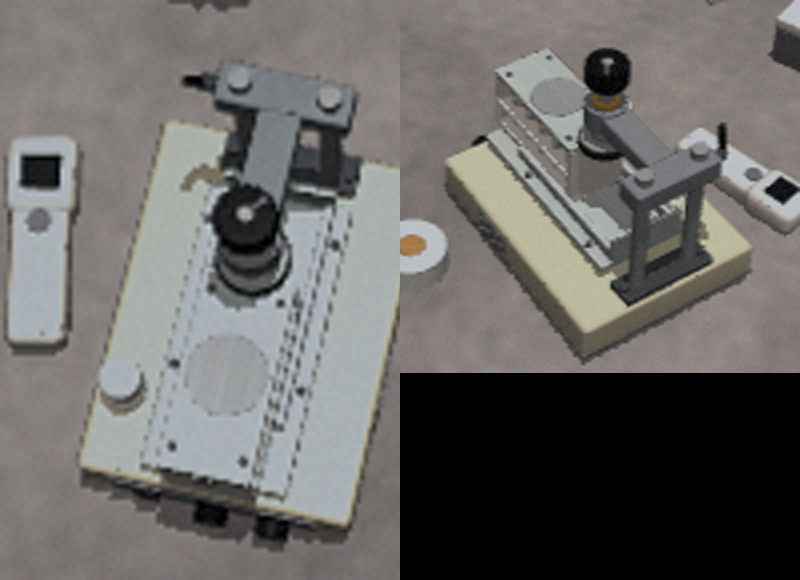

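The crop shows the carrier well short of the stop, under the boss. The knob is at (247,215), the jar at (122,380) is clear of the lane, and the front end (left panel, about (215,480)) is free.

```bash
cat > plan.py <<'E'
import numpy as np
from bench import sense
def plan(target,yaw,g,n=None,start=None):
    s=sense();p=np.array(start[:3]) if start else s["tool_pos"].copy();y=start[3] if start else s["tcp_rot"][2]
    t=np.array(target,float);dy=(yaw-y+180)%360-180
    n=n or int(max(np.ceil(np.linalg.norm(t-p)/40),np.ceil(abs(dy)/7)))
    step=(t-p)/n;out=[]
    for i in range(n):
        a=np.radians(y+dy*i/n);c,sn=np.cos(a),np.sin(a)
        tx=c*step[0]+sn*step[1];ty=sn*step[0]-c*step[1]
        out.append(f"{tx/300:.4f} {ty/300:.4f} {-step[2]/300:.4f} {-np.radians(dy/n)/2:.4f} {g}")
    for i in range(0,n,5):print("; ".join(out[i:i+5]))
    print("end",t,yaw)
E
python3 - <<'E'
from plan import *
plan([426,103,230],170.2,1)
print('down');plan([426,103,97],170.2,1,start=[426,103,230,170.2])
from bench import snapshot
print(snapshot("wrist")["tool_from_camera"].round(2))
E
```

```text
-0.0948 -0.0901 0.0001 -0.0113 1; -0.0927 -0.0922 0.0001 -0.0113 1; -0.0906 -0.0943 0.0001 -0.0113 1; -0.0885 -0.0963 0.0001 -0.0113 1; -0.0863 -0.0982 0.0001 -0.0113 1
-0.0840 -0.1002 0.0001 -0.0113 1; -0.0817 -0.1020 0.0001 -0.0113 1; -0.0794 -0.1039 0.0001 -0.0113 1; -0.0771 -0.1056 0.0001 -0.0113 1; -0.0746 -0.1073 0.0001 -0.0113 1
-0.0722 -0.1090 0.0001 -0.0113 1; -0.0697 -0.1106 0.0001 -0.0113 1
end [426. 103. 230.] 170.2
down
0.0000 0.0000 0.1108 -0.0000 1; 0.0000 0.0000 0.1108 -0.0000 1; 0.0000 0.0000 0.1108 -0.0000 1; 0.0000 0.0000 0.1108 -0.0000 1
end [426. 103.  97.] 170.2
[[ 0.0000e+00 -9.6000e-01 -2.9000e-01  7.2520e+01]
 [ 1.0000e+00 -0.0000e+00  0.0000e+00  7.0000e-02]
 [-0.0000e+00 -2.9000e-01  9.6000e-01 -1.4316e+02]
 [ 0.0000e+00  0.0000e+00  0.0000e+00  1.0000e+00]]
```

Request:
apply_moves(series="-0.095 -0.09 0 -0.011 1; -0.093 -0.092 0 -0.011 1; -0.091 -0.094 0 -0.011 1; -0.088 -0.096 0 -0.011 1; -0.086 -0.098 0 -0.011 1")

```text
time: 0.57
tool_pos: [327.2, 357.9, 230.8]
tcp_rot: [-180.0, -0.0, 161.1]
ft_force: [1.5, -0.4, 0.4]
finger_gap: 25.5
grip_force: 0.0
```

Request:
apply_moves(series="-0.084 -0.1 0 -0.011 1; -0.082 -0.102 0 -0.011 1; -0.079 -0.104 0 -0.011 1; -0.077 -0.106 0 -0.011 1; -0.075 -0.107 0 -0.011 1")

```text
time: 0.98
tool_pos: [397.3, 174.7, 231.2]
tcp_rot: [180.0, 0.0, 167.4]
ft_force: [0.8, -0.0, 0.5]
finger_gap: 0.3
grip_force: 0.0
```

Request:
apply_moves(series="-0.072 -0.109 0 -0.011 1; -0.07 -0.11 0 -0.011 1; 0 0 0 0 1; 0 0 0 0 1")

```text
time: 1.32
tool_pos: [425.5, 101.3, 231.1]
tcp_rot: [-180.0, -0.0, 169.5]
ft_force: [0.2, 0.3, 0.6]
finger_gap: -0.2
grip_force: 0.0
```

Request:
apply_moves(series="0 0.006 0.112 -0.006 1; 0 0 0.112 0 1; 0 0 0.112 0 1; 0 0 0.11 0 1; 0 0 0 0 1")

```text
time: 1.73
tool_pos: [419.8, 105.7, 90.6]
tcp_rot: [-179.8, -0.6, 170.6]
ft_force: [-1.9, 0.8, -1.6]
finger_gap: -0.0
grip_force: 0.0
```

Run:
```python
from bench import *
import cv2
print(sense()["tool_pos"],sense()["ft_force"],sense()["tcp_rot"]);cv2.imwrite("pics/w1.png",snapshot("scene")["frame"][130:330,240:480].repeat(2,0).repeat(2,1))
```

```text
[419.82998952 105.72165558  90.58623689] [-1.94207136  0.82993218 -1.6404944 ] [-179.82952956   -0.63594305  170.58130293]
```

View pics/w1.png

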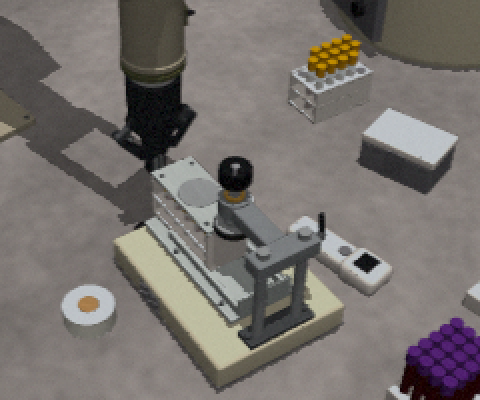

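The picture shows the closed fingers at about (155,160), standing in front of the carrier's free end with the body above the lid.

Request:
apply_moves(series="-0.04 0 0 0 1; -0.03 0 0 0 1; -0.02 0 0 0 1; -0.02 0 0 0 1; -0.02 0 0 0 1")

```text
time: 2.2
tool_pos: [464.6, 98.9, 98.6]
tcp_rot: [180.0, 0.0, 170.5]
ft_force: [-4.3, 1.2, 2.2]
finger_gap: -0.4
grip_force: 0.0
```

Request:
apply_moves(series="-0.02 0 0 0 1; -0.02 0 0 0 1; -0.02 0 0 0 1; -0.02 0 0 0 1; -0.02 0 0 0 1")

```text
time: 2.62
tool_pos: [494.0, 93.6, 97.4]
tcp_rot: [-180.0, -0.0, 170.5]
ft_force: [-4.5, 0.7, 2.3]
finger_gap: 0.1
grip_force: 0.0
```

Request:
apply_moves(series="-0.02 0 0 0 1; -0.02 0 0 0 1; -0.02 0 0 0 1; -0.02 0 0 0 1; -0.015 0 0 0 1")

```text
time: 3.03
tool_pos: [522.4, 88.8, 97.4]
tcp_rot: [-180.0, 0.0, 170.5]
ft_force: [-3.6, -0.0, 1.5]
finger_gap: 0.3
grip_force: 0.0
```

Request:
apply_moves(series="-0.007 0 0 0 1; -0.007 0 0 0 1; -0.007 0 0 0 1; -0.007 0 0 0 1")

```text
time: 3.37
tool_pos: [530.0, 87.6, 97.4]
tcp_rot: [-180.0, -0.0, 170.5]
ft_force: [-2.5, 0.8, -0.5]
finger_gap: -0.2
grip_force: 0.0
```

Request:
apply_moves(series="-0.006 0 0 0 1; -0.006 0 0 0 1; -0.006 0 0 0 1")

```text
time: 3.62
tool_pos: [532.6, 87.5, 96.7]
tcp_rot: [180.0, -0.4, 170.5]
ft_force: [-22.8, 3.5, 6.6]
finger_gap: -0.0
grip_force: 0.0
```

Request:
apply_moves(series="-0.005 0 0 0 1; -0.005 0 0 0 1")

```text
time: 3.78
tool_pos: [532.4, 87.3, 95.4]
tcp_rot: [-179.9, -0.7, 170.5]
ft_force: [-36.4, 6.1, 12.3]
finger_gap: -0.1
grip_force: 0.0
```

The force jumped with no further travel, so the carrier is home. I'll back off, rise and check.

Request:
apply_moves(series="0.02 0 0 0 1; 0.05 0 0 0 1; 0.07 0 0 0 1; 0 0 -0.11 -0.06 1; 0 0 -0.13 -0.06 1")

```text
time: 4.2
tool_pos: [492.5, 92.9, 165.6]
tcp_rot: [-180.0, -0.5, -175.4]
ft_force: [1.5, 0.1, 0.5]
finger_gap: 0.3
grip_force: 0.0
```

Request:
apply_moves(series="0 0 -0.13 -0.06 0; 0 0 -0.13 -0.06 -1; 0 0 -0.13 -0.06 -1; 0 0 -0.05 -0.06 -1; 0 0 0 0 -1")

```text
time: 4.62
tool_pos: [499.8, 93.2, 308.2]
tcp_rot: [-179.7, 0.6, -147.8]
ft_force: [0.2, 0.3, 0.1]
finger_gap: 60.6
grip_force: 0.0
```

Run:
```python
from h import *
from bench import *
from plan import plan
s=sense();print(s["tool_pos"],s["tcp_rot"],s["joint_pos"].round(1),s["wrist_torque"],s["ft_force"])
for n in("scene","top"):
    q=snapshot(n);np.savez(n+"1.npz",**q);w=cloud(q)
    a=np.radians(-9.8);d=np.array([np.cos(a),np.sin(a)]);e=np.array([-d[1],d[0]])
    rel=w[...,:2]-[534.7,84.4];L=rel@d;Y=rel@e
    m=(abs(Y)<25)&(w[...,2]>139)&(w[...,2]<147)&(L<160)&(L>-90)
    print(n,m.sum(),'L',np.percentile(L[m],[1,2,50,98,99]).round(1),'ym',np.percentile(Y[m],[2,98]).round(1))
plan([615,69.7,300],235.5,-1)
```

```text
[499.75577403  93.24441303 308.15859817] [-179.68189898    0.58116151 -147.83766141] [   4.8   -8.6   93.3   -0.    94.6 -117.4] [-0.0023301  -0.04489263 -0.03439241] [0.1689292  0.33682985 0.06126092]
scene 268 L [ 12.7  13.8  51.1 131.8 136. ] ym [-24.2  14.7]
top 81 L [ 91.1  95.  127.4 151.  151.3] ym [-24.8 -11.4]
-0.0731 -0.0679 0.0019 -0.0521 -1; -0.0656 -0.0751 0.0019 -0.0521 -1; -0.0574 -0.0815 0.0019 -0.0521 -1; -0.0487 -0.0871 0.0019 -0.0521 -1
end [615.   69.7 300. ] 235.5
```

Home is confirmed: the front lid edge is at L≈12, against about 80 mm of travel. Next, move over the knob.

Request:
apply_moves(series="-0.073 -0.068 0 -0.052 -1; -0.066 -0.075 0 -0.052 -1; -0.057 -0.082 0 -0.052 -1; -0.049 -0.087 0 -0.052 -1; 0 0 0 0 -1")

```text
time: 5.13
tool_pos: [616.6, 68.4, 295.4]
tcp_rot: [179.7, -0.2, -124.3]
ft_force: [0.3, -0.2, -0.4]
finger_gap: 85.5
grip_force: 0.0
```

Request:
apply_moves(series="0 0 0 0 -1; 0 0 0 0 -1; 0 0 0 0 -1")

```text
time: 5.38
tool_pos: [613.5, 70.2, 301.0]
tcp_rot: [180.0, -0.0, -124.5]
ft_force: [-0.2, 0.0, -0.0]
finger_gap: 85.4
grip_force: 0.0
```

Run:
```python
from bench import *
import cv2,numpy as np
from plan import plan
s=sense();print(s["tool_pos"],s["tcp_rot"],s["joint_pos"].round(1),s["wrist_torque"])
q=snapshot("wrist");np.savez("w0.npz",**q);f=q["frame"];print(q["intrinsics"]);cv2.imwrite("pics/w2.png",f)
```

```text
[613.47868047  70.19620835 300.98465947] [ 1.79957007e+02 -2.72709954e-02 -1.24510009e+02] [   1.8    9.2   76.1    0.    94.7 -143.7] [-0.08419215 -0.04662423 -0.06475823]
[[371.64829954   0.         323.8951365 ]
 [  0.         371.64829954 240.55021363]
 [  0.           0.           1.        ]]
```

View pics/w2.png

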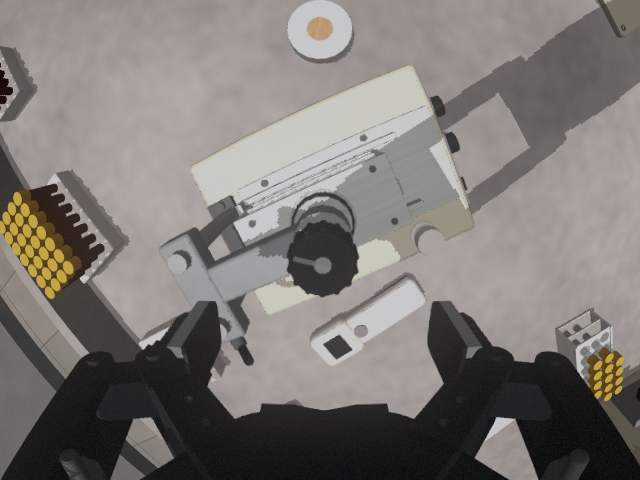

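The picture shows the knob's top centred at (322,264). A ray at z = 246 puts it at about (615.1, 70.8), which agrees with the first measurement. Next I'll centre, descend and grip.

Request:
apply_moves(series="-0.003 -0.0045 0.09 0 -1; 0 0 0.09 0 -1; 0 0 0.07 0 -1; 0 0 0.04 0 -1; 0 0 0 0 -1")

```text
time: 5.85
tool_pos: [613.7, 70.1, 211.5]
tcp_rot: [179.8, -0.2, -124.4]
ft_force: [-0.5, 0.1, 0.1]
finger_gap: 85.4
grip_force: 0.0
```

Request:
apply_moves(series="0 0 0 0 -1; 0 0 0 0 -1; 0 0 0 0 -1")

```text
time: 6.1
tool_pos: [617.1, 70.0, 217.0]
tcp_rot: [-179.8, 0.1, -124.4]
ft_force: [0.9, -0.2, 1.1]
finger_gap: 85.4
grip_force: 0.0
```

```bash
cat > rd.py <<'E'
from bench import *
import numpy as np
def rd(n=6):
    R=[]
    for i in range(n):
        s=sense();R.append(np.r_[s["wrist_torque"],s["ft_force"],s["tool_pos"],s["tcp_rot"][2],s["finger_gap"],s["grip_force"]])
        if i<n-1: snapshot("wrist")
    R=np.array(R);s=sense()
    print('t',round(s["time"],2),'Tq',R[:,:3].mean(0).round(4),'+-',R[:,2].std().round(4),'F',R[:,3:6].mean(0).round(2),'P',R[-1,6:9].round(2),'yaw',R[-1,9].round(2),'gap,grip',R[-1,10:].round(1),'j6',s["joint_pos"][5].round(2))
if __name__=="__main__": rd()
E
python3 rd.py
```

```text
t 6.35 Tq [-0.0004  0.0189 -0.0183] +- 0.0339 F [ 0.01 -0.03  0.1 ] P [616.33  69.95 215.24] yaw -124.41 gap,grip [85.3  0. ] j6 -143.85
```

Request:
apply_moves(series="0 0 0 0 1; 0 0 0 0 1; 0 0 0 0 1; 0 0 0 0 1; 0 0 0 0 1", squeeze=40)

```text
time: 6.77
tool_pos: [615.3, 70.4, 214.8]
tcp_rot: [179.9, -0.0, -124.4]
ft_force: [-6.0, 2.1, 4.7]
finger_gap: 38.9
grip_force: 40.3
```

```bash
python3 rd.py
```

```text
t 7.02 Tq [ 0.2122  0.6854 -0.0322] +- 0.016 F [-5.38  2.28  4.07] P [615.28  70.44 214.79] yaw -124.39 gap,grip [38.7 40.3] j6 -143.85
```

Request:
apply_moves(series="0 0.0035 0 0.06 1; 0 0 0.0004 0.06 1; 0 0 0.0004 0.06 1; 0 0 0.0004 0.06 1; 0 0 0.0004 0.06 1")

```text
time: 7.43
tool_pos: [615.2, 70.2, 214.3]
tcp_rot: [-180.0, 0.0, -159.1]
ft_force: [-0.9, -1.9, 2.0]
finger_gap: 38.8
grip_force: 40.4
```

```bash
python3 rd.py
```

```text
t 7.68 Tq [-0.5475 -0.0429 -0.0305] +- 0.0576 F [-0.52 -1.64  2.07] P [615.23  70.2  214.25] yaw -158.57 gap,grip [39.2 40.5] j6 -109.65
```

Request:
apply_moves(series="0 0 0.0004 0.06 1; 0 0 0.0003 0.05 1; 0 0 0.0003 0.03 1; 0 0 0.0001 0.015 1; 0 0 0.0001 0.01 1")

```text
time: 8.1
tool_pos: [615.2, 70.0, 213.9]
tcp_rot: [-180.0, 0.0, -177.6]
ft_force: [-1.4, -2.6, 2.5]
finger_gap: 39.2
grip_force: 40.6
```

```bash
python3 rd.py
```

```text
t 8.35 Tq [-1.1008  0.1162 -0.0274] +- 0.0595 F [-1.12 -3.71  3.14] P [615.2   70.07 213.87] yaw -177.62 gap,grip [39.  40.7] j6 -90.6
```

```bash
cat > q.py <<'E'
from bench import *
import json
L=[]
for i in range(3):
    s=sense();L.append((round(s["time"],2),round(s["tcp_rot"][2],2),round(s["wrist_torque"][2],3),round(s["ft_force"][2],1)))
    if i<2:snapshot("wrist")
print(L)
open("log.txt","a").write(json.dumps(L)+"\n")
E
python3 q.py
```

```text
[(8.35, np.float64(-177.62), np.float64(-0.086), np.float64(3.7)), (8.4, np.float64(-177.63), np.float64(0.022), np.float64(4.9)), (8.45, np.float64(-177.65), np.float64(0.035), np.float64(4.0))]
```

Request:
apply_moves(series="0 0 0.0002 0.04 1; 0 0 0.0002 0.04 1; 0 0 0.0003 0.04 1")

```text
time: 8.7
tool_pos: [615.1, 70.0, 213.6]
tcp_rot: [-180.0, 0.0, 168.4]
ft_force: [-1.2, -5.3, 5.0]
finger_gap: 39.4
grip_force: 40.7
```

```bash
python3 q.py
```

```text
[(8.7, np.float64(168.38), np.float64(0.132), np.float64(5.0)), (8.75, np.float64(168.01), np.float64(-0.049), np.float64(4.6)), (8.8, np.float64(168.39), np.float64(-0.1), np.float64(4.0))]
```

Request:
apply_moves(series="0 0 0.0002 0.04 1; 0 0 0.0002 0.04 1; 0 0 0.0003 0.04 1")

```text
time: 9.05
tool_pos: [615.0, 69.8, 213.4]
tcp_rot: [-179.9, 0.0, 154.6]
ft_force: [-0.9, -6.9, 4.7]
finger_gap: 38.9
grip_force: 40.7
```

```bash
python3 q.py
```

```text
[(9.05, np.float64(154.62), np.float64(0.077), np.float64(4.7)), (9.1, np.float64(154.26), np.float64(-0.064), np.float64(5.3)), (9.15, np.float64(154.64), np.float64(-0.088), np.float64(4.8))]
```

```bash
cat > q.py <<'E'
from bench import *
import numpy as np
L=[]
for i in range(3):
    s=sense();L.append([s["time"],s["tcp_rot"][2],s["wrist_torque"][2],s["joint_efforts"][5],s["qd"][5],*s["ft_force"]])
    if i<2:snapshot("wrist")
print(np.array2string(np.array(L),precision=3,suppress_small=True))
E
python3 q.py
```

```text
[[  9.15  154.638  -0.088   1.53   -5.008  -0.856  -5.515   4.801]
 [  9.2   154.782  -0.06    0.539  -1.484  -1.714  -5.679   4.235]
 [  9.25  154.822  -0.082   0.107  -0.406  -0.971  -6.504   4.695]]
```

Request:
apply_moves(series="0 -0.002 0 0.03 1; 0 -0.002 0 0.03 1; 0 0 0 0.02 1; 0 0 0 0.01 1; 0 0 0 0.005 1")

```text
time: 9.67
tool_pos: [614.8, 69.6, 213.3]
tcp_rot: [180.0, 0.0, 143.9]
ft_force: [2.2, -2.2, 1.5]
finger_gap: 39.1
grip_force: 40.5
```

```bash
python3 q.py
```

```text
[[  9.667 143.926   0.057   0.173   5.743   2.25   -2.168   1.456]
 [  9.717 143.915  -0.064  -0.007  -1.489   2.296  -2.893   1.805]
 [  9.767 143.971   0.027   0.226  -0.633   2.185  -2.577   2.608]]
```

Request:
apply_moves(series="0 0 0 0.005 1; 0 0 0 0.005 1; 0 0 0 0.005 1")

```text
time: 10.02
tool_pos: [614.7, 69.6, 213.2]
tcp_rot: [180.0, 0.0, 142.2]
ft_force: [2.6, -2.1, 2.0]
finger_gap: 38.7
grip_force: 40.5
```

```bash
python3 q.py
```

```text
[[ 10.017 142.166   0.071  -0.234   7.057   2.645  -2.116   1.971]
 [ 10.067 142.122   0.045  -0.191  -1.331   3.267  -2.78    1.332]
 [ 10.117 142.178  -0.003   0.178  -0.856   1.648  -1.957   1.863]]
```

```bash
cat > m.py <<'E'
from bench import *
s=sense();r=[s["time"],s["tcp_rot"][2],s["joint_pos"][5],s["wrist_torque"][2],s["qd"][5],*s["ft_force"],s["tool_pos"][2]]
t=" ".join(f"{x:.3f}" for x in r);print(t);open("m.txt","a").write(t+"\n")
E
echo ok
```

```text
ok
```

Request:
apply_moves(series="0 0 0.0002 0.04 1; 0 0 0.0003 0.04 1")

```text
time: 10.28
tool_pos: [614.6, 69.5, 213.1]
tcp_rot: [180.0, 0.0, 132.9]
ft_force: [3.1, -1.3, 1.3]
finger_gap: 38.7
grip_force: 40.5
```

```bash
python3 m.py
```

```text
10.283 132.854 -41.153 0.078 55.510 3.069 -1.254 1.289 213.145
```

Request:
apply_moves(series="0 0 0.0002 0.04 1; 0 0 0.0003 0.04 1")

```text
time: 10.45
tool_pos: [614.5, 69.6, 213.0]
tcp_rot: [180.0, -0.0, 123.7]
ft_force: [1.7, -2.1, 1.3]
finger_gap: 39.2
grip_force: 40.5
```

```bash
python3 m.py
```

```text
10.450 123.654 -31.951 0.043 54.568 1.745 -2.073 1.299 212.954
```

Request:
apply_moves(series="0 0 0.0002 0.04 1; 0 0 0.0003 0.04 1")

```text
time: 10.62
tool_pos: [614.5, 69.5, 212.8]
tcp_rot: [-180.0, -0.0, 114.5]
ft_force: [1.6, -2.2, 2.7]
finger_gap: 38.7
grip_force: 40.5
```

```bash
python3 m.py
```

```text
10.617 114.489 -22.786 0.088 54.711 1.615 -2.158 2.692 212.795
```

Request:
apply_moves(series="0 0 0.0002 0.04 1; 0 0 0.0003 0.04 1")

```text
time: 10.78
tool_pos: [614.4, 69.5, 212.7]
tcp_rot: [-180.0, -0.0, 105.3]
ft_force: [1.1, -2.5, 3.0]
finger_gap: 38.8
grip_force: 40.6
```

```bash
python3 m.py
```

```text
10.783 105.319 -13.619 0.090 54.583 1.128 -2.469 2.992 212.656
```

Request:
apply_moves(series="0 0 0.0002 0.04 1; 0 0 0.0003 0.04 1")

```text
time: 10.95
tool_pos: [614.3, 69.5, 212.5]
tcp_rot: [-180.0, -0.0, 96.1]
ft_force: [0.8, -1.7, 3.7]
finger_gap: 39.1
grip_force: 40.6
```

```bash
python3 m.py
```

```text
10.950 96.150 -4.451 0.151 54.489 0.801 -1.732 3.741 212.508
```

Torque may be starting to rise, so I'll sample every row.

Request:
apply_moves(series="0 0 0.0003 0.04 1")

```text
time: 11.03
tool_pos: [614.2, 69.6, 212.4]
tcp_rot: [-180.0, -0.0, 91.6]
ft_force: [-0.6, -1.7, 3.0]
finger_gap: 39.0
grip_force: 40.6
```

```bash
python3 m.py
```

```text
11.033 91.574 0.128 0.129 54.545 -0.601 -1.715 3.028 212.435
```

Request:
apply_moves(series="0 0 0.0002 0.04 1")

```text
time: 11.12
tool_pos: [614.2, 69.6, 212.4]
tcp_rot: [-180.0, -0.0, 87.0]
ft_force: [-0.2, -2.8, 3.3]
finger_gap: 39.0
grip_force: 40.6
```

```bash
python3 m.py
```

```text
11.117 86.990 4.711 0.177 54.551 -0.206 -2.771 3.315 212.378
```

Request:
apply_moves(series="0 0 0.0003 0.04 1")

```text
time: 11.2
tool_pos: [614.1, 69.6, 212.3]
tcp_rot: [-179.9, -0.0, 82.4]
ft_force: [-1.2, -2.2, 3.8]
finger_gap: 38.6
grip_force: 40.7
```

```bash
python3 m.py
```

```text
11.200 82.403 9.298 0.207 54.597 -1.164 -2.226 3.757 212.321
```

Request:
apply_moves(series="0 0 0.0002 0.04 1")

```text
time: 11.28
tool_pos: [614.1, 69.6, 212.2]
tcp_rot: [-179.9, -0.0, 77.8]
ft_force: [0.1, -2.2, 3.7]
finger_gap: 38.9
grip_force: 40.7
```

```bash
python3 m.py
```

```text
11.283 77.826 13.878 0.214 54.544 0.137 -2.155 3.699 212.238
```

Request:
apply_moves(series="0 0 0.0003 0.04 1")

```text
time: 11.37
tool_pos: [614.1, 69.6, 212.2]
tcp_rot: [-179.9, 0.0, 73.2]
ft_force: [-0.9, -2.2, 4.1]
finger_gap: 38.8
grip_force: 40.7
```

```bash
python3 m.py
```

```text
11.367 73.243 18.462 0.214 54.627 -0.935 -2.181 4.060 212.154
```

```bash
cat > fit.py <<'E'
import numpy as np
from scipy.optimize import least_squares
d=np.loadtxt("m.txt");j=np.radians(np.r_[d[:,2],-75,-61.8,-53,-51.2]);T=np.r_[d[:,3],.132,.077,.057,.071]
for kf in(None,.10,.13,.16):
    f=lambda p:p[0]+(kf or p[2])*np.maximum(0,j-p[1])-T
    r=least_squares(f,[.07,-.15,.13],diff_step=.01)
    b,c=r.x[:2];print(kf,'base',b.round(3),'touch j6',np.degrees(c).round(1),'k',r.x[2].round(3),'rms',np.sqrt(np.mean(r.fun**2)).round(3))
E
python3 fit.py
```

```text
None base 0.078 touch j6 -18.1 k 0.235 rms 0.021
0.1 base 0.083 touch j6 -39.0 k 0.13 rms 0.03
0.13 base 0.081 touch j6 -31.9 k 0.13 rms 0.025
0.16 base 0.076 touch j6 -28.8 k 0.13 rms 0.023
```

Request:
apply_moves(series="0 0 0.0002 0.03 1")

```text
time: 11.45
tool_pos: [614.0, 69.7, 212.1]
tcp_rot: [-179.9, 0.0, 69.8]
ft_force: [-0.8, -2.2, 4.0]
finger_gap: 39.0
grip_force: 40.7
```

```bash
python3 m.py
```

```text
11.450 69.790 21.916 0.186 39.262 -0.760 -2.150 3.958 212.107
```

Request:
apply_moves(series="0 0 0.0002 0.03 1")

```text
time: 11.53
tool_pos: [614.0, 69.7, 212.1]
tcp_rot: [-179.9, 0.0, 66.4]
ft_force: [-0.7, -1.9, 3.9]
finger_gap: 38.9
grip_force: 40.7
```

```bash
python3 m.py
```

```text
11.533 66.419 25.287 0.286 40.683 -0.731 -1.867 3.892 212.057
```

Request:
apply_moves(series="0 0 0.0002 0.03 1")

```text
time: 11.62
tool_pos: [614.0, 69.7, 212.0]
tcp_rot: [-179.9, 0.0, 63.0]
ft_force: [-1.6, -1.9, 3.9]
finger_gap: 38.6
grip_force: 40.7
```

```bash
python3 m.py
```

```text
11.617 62.989 28.718 0.243 40.908 -1.626 -1.927 3.868 211.985
```

Request:
apply_moves(series="0 0 0.0002 0.03 1")

```text
time: 11.7
tool_pos: [614.0, 69.7, 211.9]
tcp_rot: [-179.9, 0.0, 59.6]
ft_force: [-1.1, -1.5, 5.0]
finger_gap: 39.0
grip_force: 40.7
```

```bash
python3 m.py
```

```text
11.700 59.554 32.155 0.208 40.951 -1.148 -1.458 4.981 211.939
```

Request:
apply_moves(series="0 0 0.0002 0.03 1")

```text
time: 11.78
tool_pos: [614.0, 69.8, 211.9]
tcp_rot: [-179.9, 0.0, 56.1]
ft_force: [-0.9, -1.0, 4.7]
finger_gap: 38.8
grip_force: 40.7
```

```bash
python3 m.py
```

```text
11.783 56.116 35.591 0.204 40.921 -0.934 -0.996 4.744 211.907
```

Request:
apply_moves(series="0 0 0.0002 0.03 1")

```text
time: 11.87
tool_pos: [613.9, 69.8, 211.8]
tcp_rot: [-179.9, 0.0, 52.7]
ft_force: [-2.9, -0.7, 4.4]
finger_gap: 39.0
grip_force: 40.7
```

```bash
python3 m.py; python3 fit.py
```

```text
11.867 52.680 39.029 0.261 40.926 -2.930 -0.690 4.436 211.836
None base 0.076 touch j6 -28.5 k 0.155 rms 0.028
0.1 base 0.084 touch j6 -44.0 k 0.13 rms 0.034
0.13 base 0.083 touch j6 -32.4 k 0.13 rms 0.029
0.16 base 0.076 touch j6 -27.2 k 0.13 rms 0.028
```

Request:
apply_moves(series="0 0 0.0001 0.025 1")

```text
time: 11.95
tool_pos: [613.9, 69.8, 211.8]
tcp_rot: [-179.9, 0.0, 49.8]
ft_force: [-1.7, -2.1, 3.7]
finger_gap: 38.8
grip_force: 40.7
```

```bash
python3 m.py
```

```text
11.950 49.809 41.900 0.267 33.256 -1.683 -2.092 3.686 211.816
```

Request:
apply_moves(series="0 0 0.0002 0.025 1")

```text
time: 12.03
tool_pos: [613.9, 69.8, 211.7]
tcp_rot: [-179.9, 0.0, 47.0]
ft_force: [-2.2, -1.4, 5.1]
finger_gap: 39.0
grip_force: 40.7
```

```bash
python3 m.py
```

```text
12.033 46.979 44.732 0.286 33.979 -2.215 -1.386 5.106 211.739
```

Request:
apply_moves(series="0 0 0.0001 0.025 1")

```text
time: 12.12
tool_pos: [613.9, 69.9, 211.7]
tcp_rot: [-179.9, 0.0, 44.1]
ft_force: [-1.4, -2.1, 4.6]
finger_gap: 38.8
grip_force: 40.7
```

```bash
python3 m.py
```

```text
12.117 44.118 47.594 0.283 34.108 -1.417 -2.138 4.609 211.695
```

Request:
apply_moves(series="0 0 0.0001 0.02 1")

```text
time: 12.2
tool_pos: [613.9, 69.9, 211.7]
tcp_rot: [-179.9, 0.0, 41.8]
ft_force: [-1.3, -1.5, 3.9]
finger_gap: 38.5
grip_force: 40.7
```

```bash
python3 m.py
```

```text
12.200 41.821 49.894 0.293 26.427 -1.316 -1.482 3.932 211.686
```

Request:
apply_moves(series="0 0 0.0001 0.02 1")

```text
time: 12.28
tool_pos: [613.9, 69.9, 211.6]
tcp_rot: [-179.9, 0.0, 39.6]
ft_force: [-2.5, -1.5, 5.1]
finger_gap: 38.8
grip_force: 40.7
```

```bash
python3 m.py; python3 fit.py
```

```text
12.283 39.561 52.153 0.295 27.119 -2.530 -1.463 5.126 211.637
None base 0.076 touch j6 -27.9 k 0.158 rms 0.025
0.1 base 0.084 touch j6 -49.7 k 0.13 rms 0.034
0.13 base 0.083 touch j6 -34.7 k 0.13 rms 0.027
0.16 base 0.076 touch j6 -27.3 k 0.13 rms 0.025
```

Request:
apply_moves(series="0 0 0.0001 0.02 1; 0 0 0.0001 0.02 1; 0 0 0.0001 0.012 1; 0 0 0 0.008 1; 0 0 0 0.003 1")

```text
time: 12.7
tool_pos: [613.9, 70.0, 211.6]
tcp_rot: [-179.9, 0.0, 32.4]
ft_force: [-3.2, -0.8, 5.0]
finger_gap: 39.0
grip_force: 40.8
```

```bash
python3 rd.py
```

```text
t 12.95 Tq [0.2262 0.733  0.2081] +- 0.0276 F [-3.16 -0.6   4.89] P [613.9   69.97 211.53] yaw 32.46 gap,grip [39.1 40.8] j6 59.26
```

Request:
apply_moves(series="0 0 0 0 -1; 0 0 0 0 -1; 0 0 0 0 -1; 0 0 0 0 -1; 0 0 0 0 -1")

```text
time: 13.37
tool_pos: [614.5, 69.5, 211.2]
tcp_rot: [-180.0, 0.0, 32.4]
ft_force: [0.5, 0.1, -0.5]
finger_gap: 85.1
grip_force: 0.0
```

Request:
apply_moves(series="0 0 -0.02 0 -1; 0 0 -0.06 0 -1; 0 0 -0.12 0 -1; 0 0 -0.13 0 -1; 0 0 -0.07 0 -1")

```text
time: 13.78
tool_pos: [615.4, 69.5, 337.0]
tcp_rot: [179.8, -0.3, 32.4]
ft_force: [1.1, 0.1, 1.8]
finger_gap: 85.2
grip_force: 0.0
```

Run:
```python
from plan import plan
plan([480,200,340],32.4,-1)
```

```text
-0.0295 -0.1218 -0.0020 0.0000 -1; -0.0295 -0.1218 -0.0020 0.0000 -1; -0.0295 -0.1218 -0.0020 0.0000 -1; -0.0296 -0.1218 -0.0020 0.0000 -1; -0.0296 -0.1218 -0.0020 0.0000 -1
end [480. 200. 340.] 32.4
```

Request:
apply_moves(series="-0.03 -0.12 0 0 -1; -0.03 -0.12 0 0 -1; -0.03 -0.12 0 0 -1; -0.03 -0.12 0 0 -1; -0.02 -0.08 0 0 -1")

```text
time: 14.2
tool_pos: [487.0, 190.6, 332.3]
tcp_rot: [-180.0, -0.1, 32.5]
ft_force: [-0.3, 0.3, -0.1]
finger_gap: 85.0
grip_force: 0.0
```

Request:
apply_moves(series="0 0 0 0 -1; 0 0 0 0 -1; 0 0 0 0 -1; 0 0 0 0 -1")

```text
time: 14.53
tool_pos: [489.6, 188.1, 331.6]
tcp_rot: [180.0, -0.0, 32.4]
ft_force: [-1.0, 0.7, -0.4]
finger_gap: 85.3
grip_force: 0.0
```

Run:
```python
from bench import *
import cv2
cv2.imwrite("pics/end.png",cv2.resize(snapshot("scene")["frame"][150:330,260:480],(770,590)[:2],interpolation=2)[:590])
print(sense()["tool_pos"])
```

```text
[489.67439475 187.99575644 331.42193426]
```

View pics/end.png

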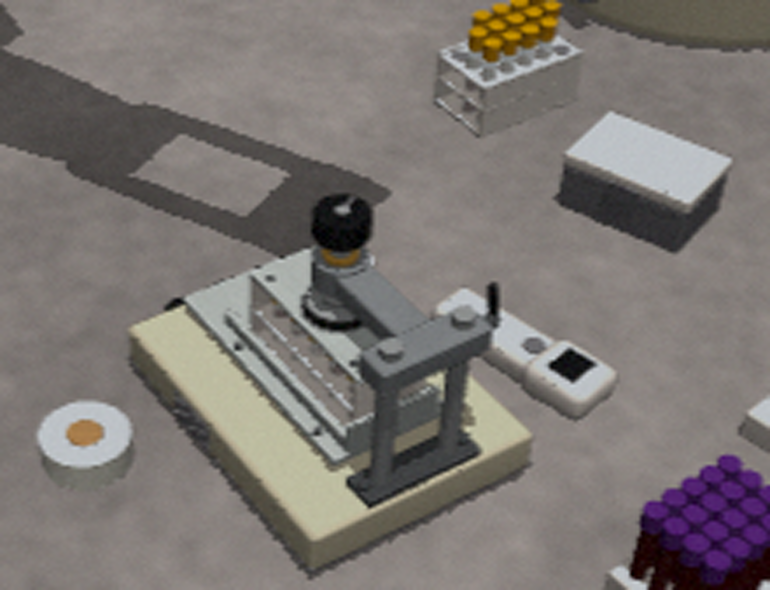

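The final view shows the carrier against the stop plate, near (350,430), with the foot down on the lid at (335,310). The arm is clear and the bystanders in view look unmoved.

```bash
python3 -c "
from bench import *
print(hand_in())"
```

```text
the job is handed in; nothing more can be done
None
```

The carrier is home against the back stop and the clamp foot is on its lid. I turned the screw about a quarter turn past touch, let go and handed the job in at about 14.6 s; touch was judged from noisy wrist torque, so the quarter turn is good to roughly 10°.

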